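Line up the vessels by height beside the pH meter

TASK

Set out the porcelain crucible, the amber dropper bottle and the two white bottles on the stand's row of round black pads in order of height: the shortest on the pad next to the pH meter, the tallest on the pad at the far end. Each must stand upright in the middle of its own pad, let go and at rest; do not knock any of them over on the way.

Things in the scene. Friction and masses are not known exactly. Their poses are not given: they have to be found in the camera images.
- crucible: small open white porcelain crucible, a cup 34 mm tall, 41 mm across at the rim and tapering to 25 mm at the foot, about 30 g; grip it across the outside of the rim. Its origin is the centre of its underside, z up its axis; its yaw does not matter.
- dropper: amber dropper bottle, 110 mm tall in all: a round body 42 mm across with straight sides up to about 50 mm and shoulders up to 70 mm, then a black collar 23 mm across up to 80 mm, then a soft black teat that the fingers cannot hold; about 110 g. Grip it round the body, about 45 mm up. Its origin is the centre of its underside, z up its axis; its yaw does not matter.
- small_bottle: white reagent bottle with a blue screw cap, 144 mm tall; body 60 mm across up to the shoulders, which end at 124 mm; the cap is 35 mm across and spans 125 to 144 mm up; about 340 g. Grip it by the cap. Its origin is the centre of its underside, z up its axis; its yaw does not matter.
- big_bottle: white reagent bottle with a white screw cap, 174 mm tall; body 72 mm across up to the shoulders, which end at 150 mm; the cap is 39 mm across and spans 151 to 174 mm up; about 520 g. Grip it by the cap. Its origin is the centre of its underside, z up its axis; its yaw does not matter.
- meter: hand-held grey pH meter with keys and display, 154 x 84 x 34 mm, lying fixed beside one end of the stand (about 105 mm along the row beyond the centre of the nearest pad). It may be at either end; at the other end stands a small white timer, 60 mm tall. Origin: centre of its underside.
- pad_1: flat round black rubber pad, 76 mm across, 2 mm thick, the left (+y) end pad of four equal ones in a straight row, 90 mm apart, fixed on an aluminium stand (plate 110 x 370 x 8 mm; steel rail 42 mm high, 53 mm behind the pad centres). Origin: centre of the pad's underside, 8 mm above the worktop: things stand 2 mm above it. y runs along the row to the left, x away from the robot.
- pad_2: flat round black rubber pad, 76 mm across, 2 mm thick, the second pad from the left of four equal ones in a straight row, 90 mm apart, fixed on an aluminium stand (plate 110 x 370 x 8 mm; steel rail 42 mm high, 53 mm behind the pad centres). Origin: centre of the pad's underside, 8 mm above the worktop: things stand 2 mm above it. y runs along the row to the left, x away from the robot.
- pad_3: flat round black rubber pad, 76 mm across, 2 mm thick, the third pad from the left of four equal ones in a straight row, 90 mm apart, fixed on an aluminium stand (plate 110 x 370 x 8 mm; steel rail 42 mm high, 53 mm behind the pad centres). Origin: centre of the pad's underside, 8 mm above the worktop: things stand 2 mm above it. y runs along the row to the left, x away from the robot.
- pad_4: flat round black rubber pad, 76 mm across, 2 mm thick, the right (-y) end pad of four equal ones in a straight row, 90 mm apart, fixed on an aluminium stand (plate 110 x 370 x 8 mm; steel rail 42 mm high, 53 mm behind the pad centres). Origin: centre of the pad's underside, 8 mm above the worktop: things stand 2 mm above it. y runs along the row to the left, x away from the robot.
Mind the look-alikes: they are no part of the job. Leave any yellow look-alike of the big_bottle alone.

How it is judged:
By the outcome, as a careful person would: the job done as asked, in the order asked, and still so for the second after the job is handed in, with the robot touching nothing.
It also fails if it takes over 93 s, if anything falls off the work surface, if the arm or the gripper's body presses on something with over 40 N, if the wrist force passes 120 N, or if a joint passes its speed limit or range.

ROBOT

A 6-joint arm with a two-finger parallel gripper is mounted at the origin on a cart in front of the work surface, level with it; the furniture and walls round the work are solid. World frame = base frame: x ahead of the robot, y to its left, z up, the work surface at z = 0. Lengths are in m, angles in rad, forces in N, time in s.
With the tool pointing down it reaches from about 0.375 to 0.975 m from the base axis. Payload 3.8 kg.
Tool frame: the origin (TCP) lies at the very end of the fingers, on their centre line; the grasp point (between the pads) lies 19 mm behind it (arm.grip_point_offset is the distance from the TCP to the grasp point, in m); z points along the fingers, y is the line along which they close (so a half turn about z gives the same grasp; the last joint's range is limited). The gripper opens to 88 mm and grips with 3 to 60 N. Pads are 18 mm wide; open, the fingers measure 123 mm over their backs; the gripper's body (75 mm by 187 mm) begins 45 mm behind the grasp point.
Start: joints at [1.207, 0.264, 1.604, -0, 1.274, -0.037], TCP at [0.217, 0.639, 0.239] pointing down, gripper open.
Joint ranges: [-2.63, 2.63], [-0.94, 2.18], [0.31, 2.57], [-1.31, 4.45], [0, 2.66], [-2.55, 2.55]. Speed limits (rad/s): [2.57, 2.57, 3.14, 3.14, 3.14, 3.14].

INTERFACE

Orientations are given as a rotation vector (axis times angle).
In Python, from bench import monitor, vision, workorder, arm gives the robot as it stands.
- The arm moves only by the shell command python3 -m inch 'ROWS'. ROWS is JSON, one flat list of numbers, 5 for each row, row after row: the shift along the world's x, y, z in units of 0.2 m (1.0 is 0.2 m), then the turn about the world's z in units of 180 degrees (1.0 is 180 degrees), then the opening, from 0 (shut) to 1 (fully open). In form: [x, y, z, twist, hand, x, y, z, twist, hand, ...]. A call has 1 to 20 rows; each row is the pose to reach, as a shift and turn from the pose commanded when the call began, turning the shorter way round; what a row does not reach only later rows make up. A row lasts 1/10 s, in which the tool goes at most 50 mm and 8.59 degrees, less where a joint would pass 70% of its speed; a pose out of reach is approached as far as the arm can. A call with a number of a shift or a turn outside -1 to 1 is refused whole. A call with a gripper value outside its range is refused whole. The fingers move at their own pace and stop on an object; the grip force is fixed at half the most. Time passes only in rows, so rows that repeat a pose let the fingers close. It gives the time, the measured TCP pose, the force, the opening and the grip force at its end, in the units of the state.
- monitor.read_state(): the state, without advancing time (a new reading comes with each control period).
- vision.get_image(name): name is "scene" or "top"; returns a dict with "image" (480x640x3 uint8, blue, green, red), "z_map" (480x640 float32, m along the optical axis (not along the pixel's ray), 0 where there is no reading), "K" (3x3 intrinsics, pixels), "origin" and "rotation" of the camera in the world. Camera axes: x right, y down, z forward; pixel columns grow to the right and rows downward; lengths in m; the calibration is good to about 2 mm. A picture is of the moment at which its call begins.
- workorder.finish_job(): hands the job in; it is judged then, once.
The state is a dict: "time_s": time; "joint_pos": joint angles; "qd": joint speeds; "joint_torque": joint torques, N m; "eef_pos": TCP position; "tool_rot": TCP orientation; "ft_force": force on the tool from outside, world axes, zero at the start; "wrist_torque": the same for the moment, N m; "width": finger opening in m; "grip_force": force on a finger pad.
Only numpy, scipy, OpenCV 4.12 (cv2) and the standard library are available. Lean on these libraries where they do the work, as an engineer would, in place of code of your own. Each camera call takes 0.05 s, during which the arm holds its last target. There are 200 camera calls.

## Working session

There is one attempt and no reset: what is moved stays moved. The work goes in short steps, Python scripts to look and compute and a shell command to move; the robot and the scene stay as the last step left them, time stands still between calls to the robot, and variables do not carry over. Pictures are saved under pics/ and viewed, at most 14 in all, crops included, and the job is handed in when it is done.

```bash
mkdir -p pics; cat > h.py <<'E'
import numpy as np,cv2
from bench import monitor,vision
def grab(n,save=None):
    d=vision.get_image(n)
    if save: cv2.imwrite('pics/'+save,d['image'])
    return d
def pts(d):
    z=d['z_map'].astype(float);K=np.array(d['K']);v,u=np.mgrid[:z.shape[0],:z.shape[1]]
    c=np.stack([(u-K[0,2])/K[0,0]*z,(v-K[1,2])/K[1,1]*z,z],-1)
    p=c@np.array(d['rotation']).T+np.array(d['origin']);p[z==0]=np.nan
    return p
def ray(d,u,v,h):
    K=np.array(d['K']);r=np.array(d['rotation'])@np.array([(u-K[0,2])/K[0,0],(v-K[1,2])/K[1,1],1]);o=np.array(d['origin'])
    return o+r*(h-o[2])/r[2]
E
python3 - <<'E'
from h import *
for n in('scene','top'):
    d=grab(n,n+'0.png');print(n,np.round(d['origin'],3),np.round(d['rotation'],2).tolist(),d['K'][0][0])
    np.savez(n+'0.npz',**d)
s=monitor.read_state();print(s['time_s'],s['eef_pos'],s['tool_rot'],s['width'])
E
```

```text
scene [-0.172 -0.725  1.213] [-2.29, 0.93, -0.36] 596.5081886044279
top [ 0.458 -0.021  1.056] [-2.19, 2.2, -0.11] 523.8058117187226
0.1 [0.21645263 0.63869416 0.23754636] [-5.10965726e-01 -3.09936989e+00  3.03004542e-03] 0.08784058141939019
```

View pics/top0.png

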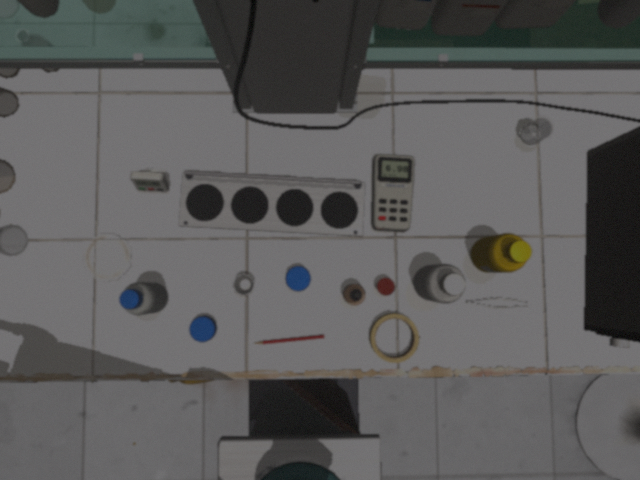

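View pics/scene0.png

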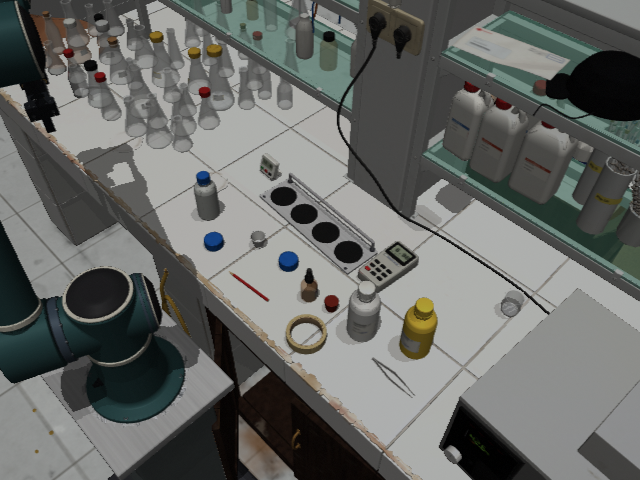

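The top view shows the pads at (205,202), (249,204), (294,208) and (339,210), with the meter at (393,192). The meter is therefore at the −y end, so the order is crucible→pad_4, dropper→pad_3, small→pad_2, big→pad_1.

Things that could be mistaken (top view pixels):
- **Crucible:** the small cup at (244,283), or the glass beaker at (530,130). Choose the cup.
- **Small bottle:** the blue-capped bottle at (131,299), or the loose blue lids at (298,278) and (203,328). Choose the bottle.
- **Dropper:** the bottle at (353,293), or the red lid at (386,286). Choose the bottle.
- **Big bottle:** the white bottle at (450,284), or the yellow one at (515,250). Choose the white one.

```bash
python3 - <<'E'
import re
s=open('h.py').read().replace("d=vision.get_image(n)","d=vision.get_image(n);d['rotation']=cv2.Rodrigues(np.array(d['rotation'],float))[0]")
open('h.py','w').write(s)
from h import *
d=grab('top');im=d['image'];p=pts(d)
cv2.imwrite('pics/c1.png',cv2.resize(im[150:350,100:540],None,fx=1.8,fy=1.8,interpolation=cv2.INTER_CUBIC))
# pads: dark blobs
g=cv2.cvtColor(im,cv2.COLOR_BGR2GRAY);m=np.zeros_like(g);m[175:235,180:362]=(g[175:235,180:362]<60)*255
c,_=cv2.findContours(m,cv2.RETR_EXTERNAL,cv2.CHAIN_APPROX_NONE)
for k in c:
    if cv2.contourArea(k)>400:
        e=cv2.fitEllipse(k);print('pad',np.round(e[0],1),np.round(e[1],1),np.round(ray(d,*e[0],.010),4))
# objects: top-slice points
for n,(u,v,r,lo,hi) in dict(cruc=(244,283,14,.028,.045),drop=(353,293,18,.055,.13),dropcol=(353,293,18,.085,.13),small=(135,299,25,.130,.16),big=(450,284,28,.158,.19),).items():
    q=p[v-r:v+r,u-r:u+r];s=(q[...,2]>lo)&(q[...,2]<hi);w=q[s];vv,uu=np.nonzero(s)
    if len(w):
        (cu,cv_),rad=cv2.minEnclosingCircle(np.stack([uu,vv],1).astype(np.float32))
        zt=np.median(w[:,2]);print(n,len(w),np.round(w.min(0),4),np.round(w.max(0),4),'mid',np.round((w.min(0)+w.max(0))/2,4),'circ',round(cu+u-r,1),round(cv_+v-r,1),round(rad,1),np.round(ray(d,cu+u-r,cv_+v-r,zt),4))
E
```

```text
pad [338.8 209.6] [35.1 35.2] [ 0.6001 -0.0816  0.01  ]
pad [294.2 207.2] [35.2 35.4] [0.6055 0.008  0.01  ]
pad [249.4 204.6] [35.3 35.7] [0.6113 0.0977 0.01  ]
pad [204.4 202.1] [35.  36.1] [0.6167 0.1876 0.01  ]
cruc 112 [0.4333 0.0857 0.0281] [0.4721 0.1245 0.0407] mid [0.4527 0.1051 0.0344] circ 243.7 284.3 10.4 [0.4521 0.1058 0.0331]
drop 234 [ 0.4149 -0.1252  0.055 ] [ 0.449  -0.0909  0.1117] mid [ 0.432  -0.108   0.0834] circ 354.7 294.0 9.6 [ 0.4322 -0.1064  0.0681]
dropcol 52 [ 0.4258 -0.1131  0.0907] [ 0.4384 -0.1009  0.1117] mid [ 0.4321 -0.107   0.1012] circ 356.8 294.8 4.0 [ 0.4319 -0.1068  0.107 ]
small 355 [0.4122 0.2702 0.1303] [0.4465 0.3043 0.1486] mid [0.4293 0.2872 0.1394] circ 130.1 298.7 11.0 [0.43   0.286  0.1442]
big 446 [ 0.4315 -0.2849  0.1583] [ 0.4689 -0.2474  0.1792] mid [ 0.4502 -0.2661  0.1688] circ 453.3 284.1 12.3 [ 0.45   -0.2643  0.1743]
```

View pics/c1.png

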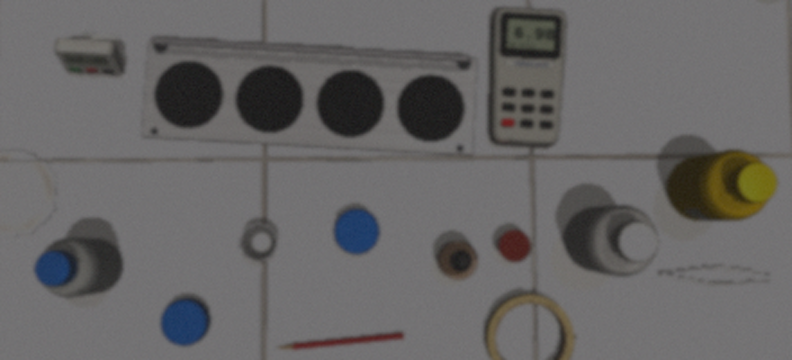

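The crop confirms the choices: cup at (260,240), dropper at (458,258), blue-capped bottle at (55,268) and white-capped bottle at (635,240). The lids are flat and the yellow bottle stays where it is. First I'll move over the crucible.

```bash
python3 -m inch '[0.4,-0.9,0,0.09,1,0.4,-0.9,0,0.09,1,0.4,-0.9,0,0.09,1,0.4,-0.9,0,0.09,1,0.4,-0.9,0,0.09,1]'; python3 -m inch '[0.4,-0.9,0,0,1,0.4,-0.9,0,0,1,0.4,-0.9,0,0,1,0.4,-0.9,0,0,1,0.4,-0.9,0,0,1]'; python3 -m inch '[0.38,-0.86,-0.7,0,1,0.38,-0.86,-0.7,0,1,0.38,-0.86,-0.7,0,1,0.38,-0.86,-0.7,0,1,0.38,-0.86,-0.7,0,1,0.38,-0.86,-0.7,0,1,0.38,-0.86,-0.7,0,1,0.38,-0.86,-0.7,0,1]'
```

```text
time_s: 0.65
eef_pos: [0.298, 0.4546, 0.2382]
tool_rot: [0.076, 3.141, -0.005]
ft_force: [-0.4, 1.5, 0.2]
width: 0.0882
grip_force: 0.0
time_s: 1.15
eef_pos: [0.3783, 0.2757, 0.2387]
tool_rot: [0.078, 3.14, -0.002]
ft_force: [-0.7, -0.6, -0.5]
width: 0.088
grip_force: 0.0
time_s: 1.95
eef_pos: [0.4533, 0.1089, 0.0997]
tool_rot: [0.067, 3.139, 0.002]
ft_force: [-0.2, 1.1, -0.0]
width: 0.0883
grip_force: 0.0
```

```bash
python3 -m inch '[0,-0.01,-0.15,0,1,0,-0.01,-0.3,0,1,0,-0.01,-0.4,0,1,0,-0.01,-0.44,0,1,0,-0.01,-0.455,0,1,0,-0.01,-0.455,0,1]';python3 -m inch '[0,0,0,0,0,0,0,0,0,0,0,0,0,0,0,0,0,0,0,0,0,0,0,0,0,0,0,0,0,0,0,0,0,0,0,0,0,0,0,0]'; python3 -m inch '[0,0,0.05,0,0,0,0,0.2,0,0,0,0,0.4,0,0,0,0,0.4,0,0,0,0,0.4,0,0]'
```

```text
time_s: 2.55
eef_pos: [0.4535, 0.1061, 0.0086]
tool_rot: [0.068, 3.139, 0.001]
ft_force: [-1.5, -0.6, -0.5]
width: 0.0879
grip_force: 0.0
time_s: 3.35
eef_pos: [0.4527, 0.1053, 0.0077]
tool_rot: [0.069, 3.141, 0.0]
ft_force: [0.5, 0.6, 0.5]
width: 0.0363
grip_force: 29.5
time_s: 3.85
eef_pos: [0.4538, 0.1055, 0.0893]
tool_rot: [0.069, 3.137, 0.001]
ft_force: [-0.7, -0.1, -0.0]
width: 0.0366
grip_force: 29.6
```

```bash
python3 - <<'E'
from h import *
d=grab('scene');cv2.imwrite('pics/s1.png',cv2.resize(d['image'][150:300,190:390],None,fx=4,fy=4,interpolation=cv2.INTER_CUBIC))
E
```

```text
(no output)
```

View pics/s1.png

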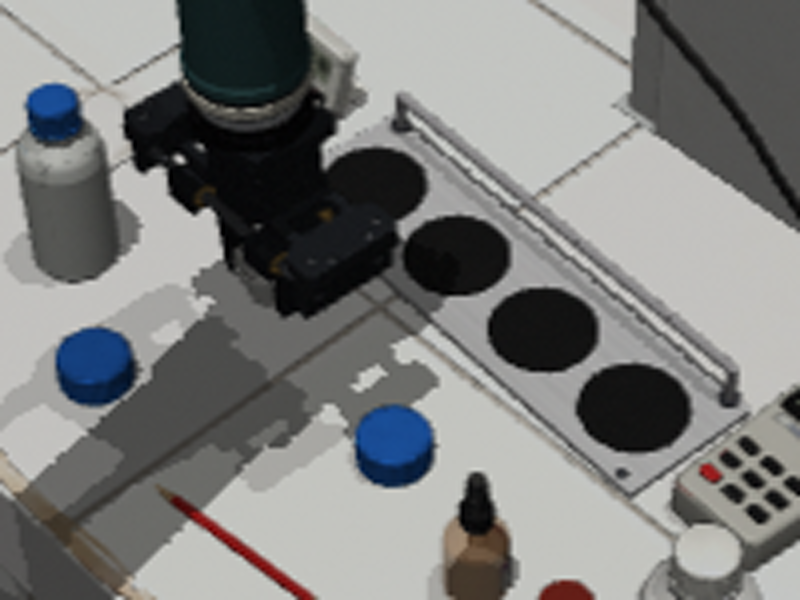

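The view shows the crucible held upright between the fingers, at about (260,280) in the crop. Next it goes to pad_4.

```bash
python3 -m inch '[0.08,-0.1,0,0,0,0.22,-0.28,0,0,0,0.36,-0.46,0,0,0,0.5,-0.64,0,0,0,0.64,-0.82,0,0,0,0.72,-0.92,0,0,0,0.73,-0.93,0,0,0,0.73,-0.93,0,0,0,0.73,-0.93,-0.1,0,0,0.73,-0.93,-0.2,0,0,0.73,-0.93,-0.2,0,0,0.73,-0.93,-0.2,0,0]'; python3 - <<'E'
from h import *
print(np.round(np.mean([monitor.read_state()['eef_pos'] for _ in range(5)],0),4))
E
```

```text
time_s: 5.1
eef_pos: [0.5969, -0.0793, 0.0469]
tool_rot: [-0.067, -3.138, -0.001]
ft_force: [0.6, 0.2, -0.6]
width: 0.0363
grip_force: 29.6
[ 0.5969 -0.0793  0.0469]
```

```bash
python3 -m inch '[0.02,-0.01,-0.06,0,0,0.02,-0.01,-0.11,0,0,0.02,-0.01,-0.13,0,0,0.02,-0.01,-0.14,0,0,0.02,-0.01,-0.14,0,0]'; python3 -m inch '[0,0,0,0,0.6,0,0,0,0,0.6,0,0,0,0,0.6,0,0,0,0,0.6,0,0,0.1,0,0.6,0,0,0.4,0,0.6,0,0,0.65,0,0.6,0,0,0.65,0,0.7]'; python3 - <<'E'
from h import *
d=grab('top','t2.png');p=pts(d)
q=p[170:240,310:370];s=(q[...,2]>.035)&(q[...,2]<.055)&(abs(q[...,0]-.6)<.04);w=q[s];print(len(w),np.round(w.min(0),4),np.round(w.max(0),4))
E
```

```text
time_s: 5.6
eef_pos: [0.6024, -0.0827, 0.0192]
tool_rot: [-0.069, -3.14, -0.0]
ft_force: [0.7, -0.3, -1.1]
width: 0.0365
grip_force: 29.6
time_s: 6.4
eef_pos: [0.6072, -0.0835, 0.1573]
tool_rot: [0.069, 3.129, -0.003]
ft_force: [0.3, -0.1, 0.3]
width: 0.059
grip_force: 0.0
74 [ 0.5826 -0.1017  0.035 ] [ 0.6078 -0.0625  0.0473]
```

View pics/t2.png

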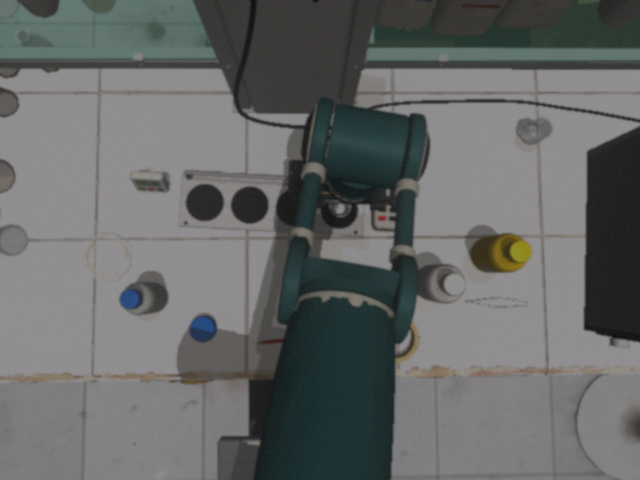

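The crucible stands on pad_4, at about (340,210), and looks centred. Next is the dropper.

```bash
python3 -m inch '[-0.86,-0.12,0,0,1,-0.86,-0.12,0,0,1,-0.86,-0.12,0,0,1,-0.86,-0.12,0,0,1,-0.86,-0.12,0,0,1,-0.86,-0.12,0,0,1]'
```

```text
time_s: 7.05
eef_pos: [0.4305, -0.1067, 0.149]
tool_rot: [0.07, 3.141, 0.0]
ft_force: [-0.1, -0.1, -0.4]
width: 0.0881
grip_force: 0.0
```

```bash
python3 -m inch '[0.01,0,-0.15,0,1,0.01,0,-0.3,0,1,0.01,0,-0.45,0,1,0.01,0,-0.55,0,1,0.01,0,-0.61,0,1,0.01,0,-0.61,0,1,0.01,0,-0.61,0,1]';python3 -m inch '[0,0,0,0,0,0,0,0,0,0,0,0,0,0,0,0,0,0,0,0,0,0,0,0,0,0,0,0,0,0,0,0,0,0,0,0,0,0,0,0]'; python3 -m inch '[0,0,0.05,0,0,0,0,0.2,0,0,0,0,0.4,0,0,0,0,0.4,0,0,0,0,0.4,0,0]'
```

```text
time_s: 7.75
eef_pos: [0.4335, -0.1062, 0.0294]
tool_rot: [-0.07, -3.138, -0.002]
ft_force: [-10.2, 4.7, 22.5]
width: 0.0881
grip_force: 10.8
time_s: 8.55
eef_pos: [0.4328, -0.1067, 0.0276]
tool_rot: [0.069, 3.141, 0.0]
ft_force: [-0.1, 0.6, -1.7]
width: 0.0406
grip_force: 30.0
time_s: 9.05
eef_pos: [0.4336, -0.107, 0.1091]
tool_rot: [0.069, 3.138, -0.001]
ft_force: [0.6, -0.5, -1.6]
width: 0.0413
grip_force: 30.0
```

```bash
python3 - <<'E'
from h import *
d=grab('scene');cv2.imwrite('pics/s3.png',cv2.resize(d['image'][170:370,210:450],None,fx=3,fy=3,interpolation=cv2.INTER_CUBIC))
E
```

```text
(no output)
```

View pics/s3.png

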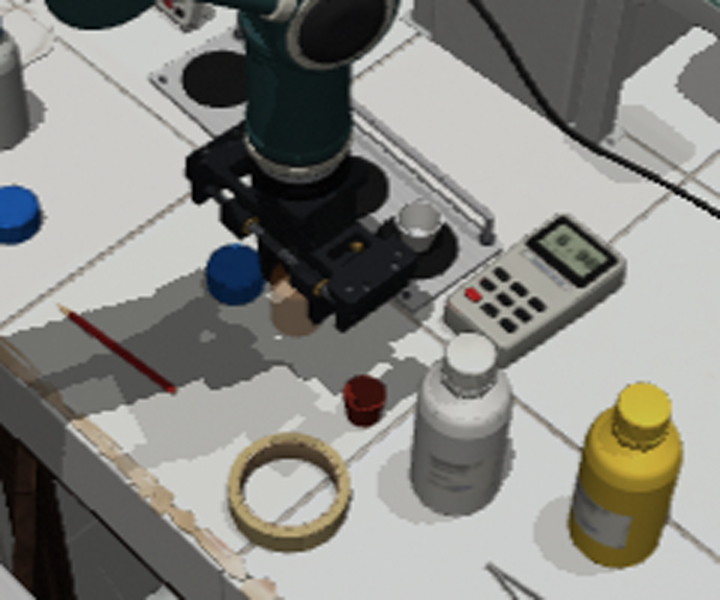

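The dropper is held upright at about (295,300), the red stopper still stands at (365,400), and the crucible is on its pad at (418,225). Next the dropper goes to pad_3.

```bash
python3 -m inch '[0.1,0.07,0,0,0,0.25,0.17,0,0,0,0.4,0.27,0,0,0,0.55,0.37,0,0,0,0.7,0.47,0,0,0,0.82,0.55,0,0,0,0.86,0.575,0,0,0,0.86,0.575,0,0,0,0.86,0.575,-0.1,0,0,0.86,0.575,-0.2,0,0,0.86,0.575,-0.25,0,0,0.86,0.575,-0.25,0,0,0.86,0.575,-0.25,0,0]'
```

```text
time_s: 10.4
eef_pos: [0.604, 0.0078, 0.0577]
tool_rot: [-0.07, -3.14, 0.0]
ft_force: [-0.1, -0.0, -0.6]
width: 0.0408
grip_force: 30.0
```

```bash
python3 -m inch '[0.01,0,-0.05,0,0,0.01,0,-0.085,0,0,0.01,0,-0.1,0,0,0.01,0,-0.1,0,0,0.01,0,-0.1,0,0]'; python3 -m inch '[0,0,0,0,0.65,0,0,0,0,0.65,0,0,0,0,0.65,0,0,0,0,0.65,0,0,0.1,0,0.65,0,0,0.3,0,0.65,0,0,0.5,0,0.65,0,0,0.7,0,0.65,0,0,0.9,0,0.7,0,0,0.95,0,0.7,0,0,0.95,0,0.7]'
```

```text
time_s: 10.9
eef_pos: [0.6067, 0.0083, 0.0376]
tool_rot: [-0.069, -3.141, -0.0]
ft_force: [0.1, 0.3, -1.4]
width: 0.0409
grip_force: 30.0
time_s: 12.0
eef_pos: [0.6082, 0.0083, 0.2304]
tool_rot: [0.069, 3.136, -0.0]
ft_force: [0.1, 0.0, 0.1]
width: 0.0619
grip_force: 0.0
```

```bash
python3 -m inch '[-0.44,0.7,0,0,0.7,-0.44,0.7,0,0,0.7,-0.44,0.7,0,0,0.7,-0.44,0.7,0,0,0.7]';python3 -m inch '[-0.44,0.695,0,0,0.7,-0.44,0.695,0,0,0.7,-0.44,0.695,0,0,0.7,-0.44,0.695,0,0,0.7,-0.44,0.695,0,0,0.7,-0.44,0.695,0,0,0.7,-0.44,0.695,0,0,0.7]'; python3 - <<'E'
from h import *
d=grab('top','t4.png');p=pts(d)
cv2.imwrite('pics/t4.png',cv2.resize(d['image'][160:260,160:420],None,fx=3,fy=3))
for lo,hi,c in((.036,.055,(.6,-.0816)),(.092,.13,(.6055,.008)),(.06,.13,(.6055,.008))):
    s=(p[...,2]>lo)&(p[...,2]<hi)&(np.hypot(p[...,0]-c[0],p[...,1]-c[1])<.038);w=p[s];print(len(w),np.round((w.min(0)+w.max(0))/2,4),np.round(np.ptp(w,axis=0),4))
E
```

```text
time_s: 12.4
eef_pos: [0.5147, 0.1507, 0.2245]
tool_rot: [-0.065, -3.135, 0.0]
ft_force: [0.8, -0.6, -0.0]
width: 0.0616
grip_force: 0.0
time_s: 13.1
eef_pos: [0.4315, 0.2858, 0.227]
tool_rot: [-0.072, -3.14, 0.002]
ft_force: [0.7, 0.3, -0.1]
width: 0.0622
grip_force: 0.0
122 [ 0.6024 -0.0821  0.0421] [0.0396 0.0392 0.0119]
64 [0.6036 0.0079 0.1073] [0.0187 0.0186 0.0305]
344 [0.6036 0.0079 0.0913] [0.0407 0.0402 0.0624]
```

View pics/t4.png

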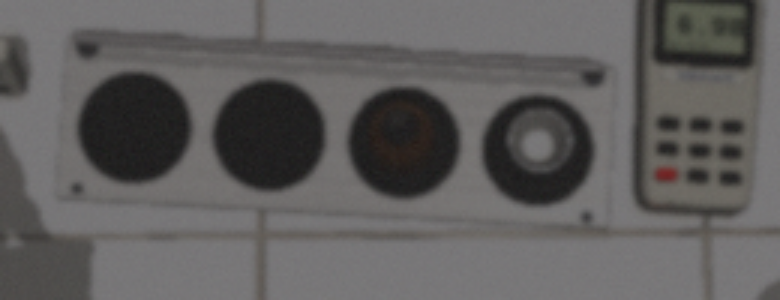

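Dropper at (403,140) and crucible at (539,145) in the crop, each within about 2 mm of its pad centre. Next is the small bottle.

```bash
python3 -m inch '[0,0,-0.15,0,0.7,0,0,-0.3,0,0.7,0,0,-0.4,0,0.7,0,0,-0.47,0,0.7,0,0,-0.505,0,0.7,0,0,-0.505,0,0.7,0,0,-0.505,0,0.7]';python3 -m inch '[0,0,0,0,0,0,0,0,0,0,0,0,0,0,0,0,0,0,0,0,0,0,0,0,0,0,0,0,0,0,0,0,0,0,0]'; python3 -m inch '[0,0,0.03,0,0,0,0,0.1,0,0,0,0,0.2,0,0,0,0,0.3,0,0,0,0,0.3,0,0,0,0,0.3,0,0]'
```

```text
time_s: 13.85
eef_pos: [0.4316, 0.2874, 0.1276]
tool_rot: [0.07, 3.14, 0.001]
ft_force: [0.7, -0.6, -0.1]
width: 0.0616
grip_force: 0.0
time_s: 14.55
eef_pos: [0.431, 0.2876, 0.1272]
tool_rot: [0.069, 3.14, 0.001]
ft_force: [-0.7, 0.4, 3.7]
width: 0.0344
grip_force: 30.0
time_s: 15.15
eef_pos: [0.4307, 0.2873, 0.187]
tool_rot: [0.069, 3.14, 0.001]
ft_force: [-0.2, -0.6, -4.7]
width: 0.0341
grip_force: 30.0
```

```bash
python3 -m inch '[0.04,-0.04,0,0,0,0.12,-0.125,0,0,0,0.22,-0.23,0,0,0,0.32,-0.335,0,0,0,0.42,-0.44,0,0,0,0.52,-0.545,0,0,0,0.62,-0.65,0,0,0,0.72,-0.755,0,0,0,0.81,-0.85,0,0,0,0.87,-0.915,0,0,0,0.9,-0.945,0,0,0,0.9,-0.945,0,0,0,0.9,-0.945,-0.05,0,0,0.9,-0.945,-0.12,0,0,0.9,-0.945,-0.18,0,0,0.9,-0.945,-0.18,0,0,0.9,-0.945,-0.18,0,0]'; python3 - <<'E'
from h import *
d=grab('scene');cv2.imwrite('pics/s5.png',cv2.resize(d['image'][130:290,200:420],None,fx=3,fy=3,interpolation=cv2.INTER_CUBIC))
E
```

```text
time_s: 16.85
eef_pos: [0.6097, 0.0986, 0.1496]
tool_rot: [-0.068, -3.139, 0.0]
ft_force: [-0.8, 0.3, -3.7]
width: 0.034
grip_force: 30.0
```

View pics/s5.png

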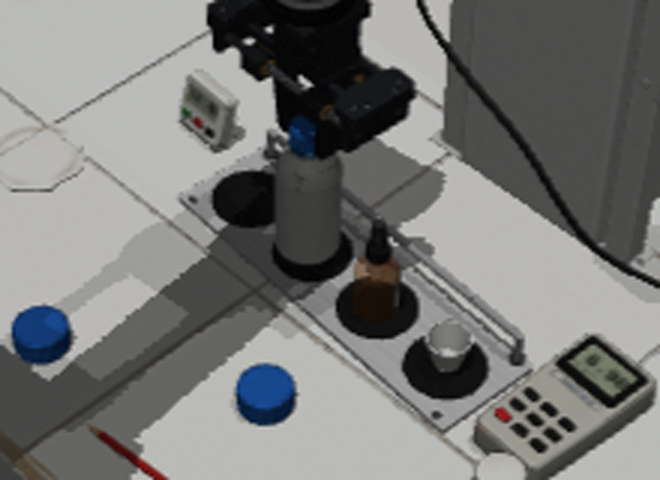

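The bottle hangs upright at (308,210), just above pad_2. I'll set it down.

```bash
python3 -m inch '[0.01,0,-0.03,0,0,0.01,0,-0.05,0,0,0.01,0,-0.06,0,0,0.01,0,-0.065,0,0,0.01,0,-0.065,0,0]'; python3 -m inch '[0,0,0,0,0.7,0,0,0,0,0.7,0,0,0,0,0.7,0,0,0.1,0,0.7,0,0,0.3,0,0.7,0,0,0.45,0,0.7,0,0,0.5,0,0.7,0,0,0.5,0,0.7]'
```

```text
time_s: 17.4
eef_pos: [0.6127, 0.0982, 0.1376]
tool_rot: [-0.069, -3.141, -0.0]
ft_force: [0.1, 0.4, -3.8]
width: 0.034
grip_force: 30.0
time_s: 18.2
eef_pos: [0.6141, 0.0984, 0.2402]
tool_rot: [0.069, 3.136, 0.001]
ft_force: [-0.4, -0.4, -0.4]
width: 0.0619
grip_force: 0.0
```

```bash
python3 -m inch '[-0.4,-0.91,0,0,0.7,-0.4,-0.91,0,0,0.7,-0.4,-0.91,0,0,0.7,-0.4,-0.91,0,0,0.7]';python3 -m inch '[-0.41,-0.91,0,0,0.7,-0.41,-0.91,0,0,0.7,-0.41,-0.91,0,0,0.7,-0.41,-0.91,0,0,0.7,-0.41,-0.91,0,0,0.7,-0.41,-0.91,0,0,0.7,-0.41,-0.91,0,0,0.7]'; python3 - <<'E'
from h import *
d=grab('top');p=pts(d)
for lo,hi,c in((.036,.055,(.6,-.0816)),(.062,.13,(.6055,.008)),(.14,.17,(.6113,.0977))):
    s=(p[...,2]>lo)&(p[...,2]<hi)&(np.hypot(p[...,0]-c[0],p[...,1]-c[1])<.038);w=p[s];print(len(w),np.round((w.min(0)+w.max(0))/2,4),np.round(np.ptp(w,axis=0),4))
E
```

```text
time_s: 18.6
eef_pos: [0.5303, -0.0848, 0.235]
tool_rot: [-0.068, -3.137, -0.001]
ft_force: [0.9, 0.2, -0.0]
width: 0.0615
grip_force: 0.0
time_s: 19.3
eef_pos: [0.4504, -0.2646, 0.2362]
tool_rot: [-0.069, -3.139, -0.003]
ft_force: [0.5, 0.2, 0.9]
width: 0.062
grip_force: 0.0
126 [ 0.6025 -0.0822  0.0436] [0.0395 0.0394 0.015 ]
313 [0.6041 0.0078 0.092 ] [0.0388 0.0363 0.06  ]
332 [0.6114 0.0983 0.1499] [0.034  0.0339 0.0193]
```

```bash
python3 -m inch '[0,0,-0.12,0,0.7,0,0,-0.24,0,0.7,0,0,-0.34,0,0.7,0,0,-0.39,0,0.7,0,0,-0.41,0,0.7,0,0,-0.41,0,0.7,0,0,-0.41,0,0.7]';python3 -m inch '[0,0,0,0,0,0,0,0,0,0,0,0,0,0,0,0,0,0,0,0,0,0,0,0,0,0,0,0,0,0,0,0,0,0,0]'; python3 -m inch '[0,0,0.03,0,0,0,0,0.1,0,0,0,0,0.2,0,0,0,0,0.3,0,0,0,0,0.3,0,0,0,0,0.3,0,0]'
```

```text
time_s: 20.05
eef_pos: [0.4515, -0.2658, 0.1567]
tool_rot: [0.068, 3.139, -0.001]
ft_force: [-0.4, -0.2, 0.1]
width: 0.0616
grip_force: 0.0
time_s: 20.75
eef_pos: [0.4511, -0.2661, 0.1563]
tool_rot: [0.069, 3.14, -0.001]
ft_force: [0.0, -1.5, 3.8]
width: 0.0385
grip_force: 30.0
time_s: 21.35
eef_pos: [0.4506, -0.2656, 0.2157]
tool_rot: [0.069, 3.141, -0.0]
ft_force: [-0.2, 0.1, -5.4]
width: 0.0384
grip_force: 30.0
```

```bash
python3 -m inch '[0,0.05,0,0,0,0,0.15,0,0,0,0,0.27,0,0,0,0,0.4,0,0,0,0,0.53,0,0,0,0,0.66,0,0,0,0,0.79,0,0,0,0,0.92,0,0,0,0,0.98,0,0,0]'; python3 -m inch '[0,0.08,0,0,0,0,0.2,0,0,0,0,0.32,0,0,0,0,0.44,0,0,0,0,0.56,0,0,0,0,0.68,0,0,0,0,0.8,0,0,0,0,0.9,0,0,0,0,0.97,0,0,0,0,1,0,0,0,0,1,0,0,0]'
```

```text
time_s: 22.25
eef_pos: [0.4491, -0.0672, 0.2141]
tool_rot: [-0.067, -3.138, -0.003]
ft_force: [-0.6, 0.4, -5.0]
width: 0.038
grip_force: 30.0
time_s: 23.35
eef_pos: [0.4504, 0.1305, 0.2153]
tool_rot: [-0.067, -3.14, 0.001]
ft_force: [0.6, 0.3, -4.5]
width: 0.0381
grip_force: 30.0
```

```bash
python3 -m inch '[0.02,0.06,0,0,0,0.06,0.16,0,0,0,0.14,0.25,0,0,0,0.25,0.285,0,0,0,0.37,0.285,0,0,0,0.49,0.285,0,0,0,0.61,0.285,0,0,0,0.72,0.285,0,0,0,0.8,0.285,0,0,0,0.83,0.285,0,0,0,0.83,0.285,0,0,0,0.83,0.285,-0.06,0,0,0.83,0.285,-0.12,0,0,0.83,0.285,-0.18,0,0,0.83,0.285,-0.18,0,0,0.83,0.285,-0.18,0,0]'; python3 - <<'E'
from h import *
d=grab('scene');cv2.imwrite('pics/s6.png',cv2.resize(d['image'][110:290,200:420],None,fx=3,fy=3,interpolation=cv2.INTER_CUBIC))
E
```

```text
time_s: 24.95
eef_pos: [0.6157, 0.1872, 0.1786]
tool_rot: [-0.069, -3.139, 0.001]
ft_force: [1.0, -0.4, -4.9]
width: 0.0381
grip_force: 30.0
```

View pics/s6.png

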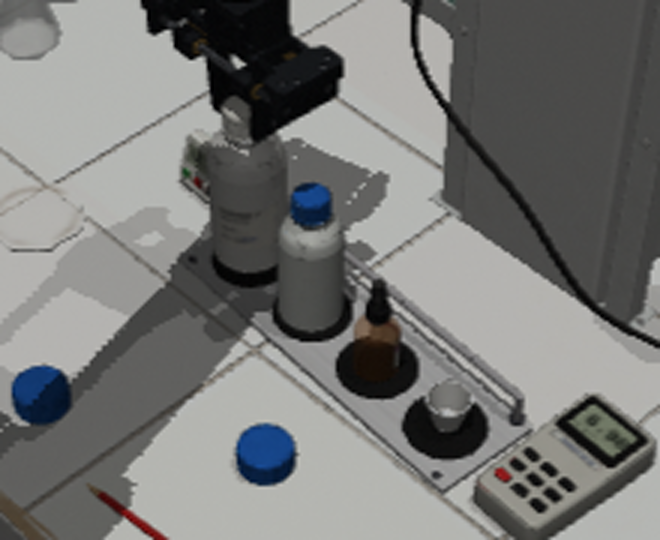

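The big bottle hangs upright at (248,200), over pad_1. The other three stand on their pads. I'll lower, release and retreat.

```bash
python3 -m inch '[0.01,0,-0.03,0,0,0.01,0,-0.05,0,0,0.01,0,-0.06,0,0,0.01,0,-0.063,0,0,0.01,0,-0.063,0,0]'; python3 -m inch '[0,0,0,0,0.7,0,0,0,0,0.7,0,0,0,0,0.7,0,0,0.1,0,0.7,0,0,0.3,0,0.7,0,0,0.5,0,0.7,0,0,0.55,0,0.7,-0.5,0.5,0.55,0,0.7,-0.8,0.9,0.55,0,0.7,-0.8,0.9,0.55,0,0.7,-0.8,0.9,0.55,0,0.7,-0.8,0.9,0.55,0,0.7,-0.8,0.9,0.55,0,0.7,-0.8,0.9,0.55,0,0.7]'; python3 - <<'E'
from h import *
d=grab('top');p=pts(d)
for lo,hi,c in((.036,.055,(.6,-.0816)),(.062,.13,(.6055,.008)),(.14,.17,(.6113,.0977)),(.17,.2,(.6167,.1876))):
    s=(p[...,2]>lo)&(p[...,2]<hi)&(np.hypot(p[...,0]-c[0],p[...,1]-c[1])<.04);w=p[s];print(len(w),np.round((w.min(0)+w.max(0))/2,4),np.round(np.ptp(w,axis=0),4))
cv2.imwrite('pics/s7.png',cv2.resize(grab('scene')['image'][110:290,200:420],None,fx=3,fy=3,interpolation=cv2.INTER_CUBIC))
E
```

```text
time_s: 25.5
eef_pos: [0.6186, 0.1872, 0.167]
tool_rot: [-0.069, -3.141, 0.0]
ft_force: [-1.4, -0.1, -4.5]
width: 0.0379
grip_force: 30.0
time_s: 26.9
eef_pos: [0.4581, 0.3678, 0.2769]
tool_rot: [0.065, 3.141, -0.001]
ft_force: [0.8, -0.5, -0.5]
width: 0.062
grip_force: 0.0
124 [ 0.6025 -0.0821  0.0433] [0.0395 0.0392 0.0144]
316 [0.6031 0.0078 0.0916] [0.0402 0.04   0.059 ]
333 [0.6114 0.0981 0.1491] [0.0337 0.0336 0.0182]
450 [0.6176 0.1866 0.18  ] [0.0376 0.0387 0.02  ]
```

View pics/s7.png

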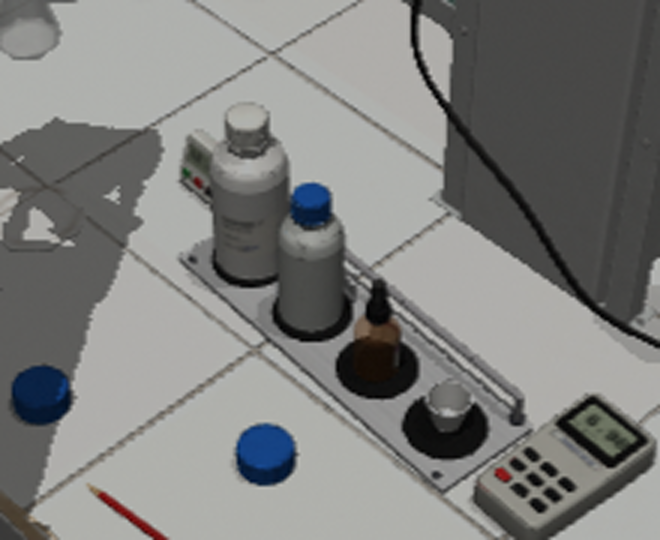

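All four stand upright on their pads: big bottle (248,200), small bottle (311,260), dropper (377,335) and crucible (447,405). Each is within about 2.5 mm of its pad centre, and the arm is clear. I'll hand the job in.

```bash
python3 -c "from bench import workorder; print(workorder.finish_job())"
```

```text
the job is handed in; nothing more can be done
None
```

I handed the job in at about 27 s: from the meter end, the crucible, dropper, small bottle and big bottle stand upright on pads 4, 3, 2 and 1, each within about 2.5 mm of centre; the gripper pressed on something (probably the red stopper) with about 25 N while reaching for the dropper, and nothing fell over.

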